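# Put the bench mallet away in its slanted spring collar

## Robot

A 6-joint arm with a two-finger parallel gripper is mounted at the origin on the work surface. World frame = base frame: x ahead of the robot, y to its left, z up, the work surface at z = 0. Lengths are in m, angles in rad, forces in N, time in s.
With the tool pointing down it reaches from about 0.35 to 0.775 m from the base axis. Payload 7.3 kg.
Tool frame: the origin (TCP) lies on the centre line of the jaws, within the pads' length; the fingertips stand tip_reach ahead of it and the grasp point (between the pads) lies 6 mm ahead of it (tip_reach is the distance from the TCP to the fingertips, in m); x points along the fingers, y is the direction in which the jaws open and shut, and the axes are right-handed (so a half turn about x gives the same grasp; the last joint's range is limited). The gripper opens to 92 mm and grips with 3 to 60 N. Pads are 19 mm wide; open, the fingers measure 130 mm over their backs; the gripper's body (75 mm by 190 mm) begins 47 mm behind the grasp point.
Start: joints at [1.139, 0.342, 1.524, -0, 1.275, -0.146], TCP at [0.148, 0.504, 0.252] pointing down, gripper open.
Joint ranges: [-2.53, 2.53], [-0.77, 2.02], [0.04, 2.7], [-1, 4.14], [0.28, 2.66], [-3.11, 3.11]. Speed limits (rad/s): [2.57, 2.57, 3.14, 3.14, 3.14, 3.14].

## Interface

Orientations are given as [roll, pitch, yaw] about the fixed x, y, z axes, in that order (R = Rz(yaw) Ry(pitch) Rx(roll)).
In Python, from cell import observe, read_camera, get_calibration, hand_in, tip_reach gives the robot as it stands. The module is installed in compiled form; this text tells all that it offers.
- The arm moves only by the shell command python3 -m crank 'ROWS' [FORCE]. ROWS is JSON, a list of rows, each an object of numbers: "fingers": the opening, from -1 (shut) to 1 (fully open); "tx", "ty", "tz": the shift along the tool's x, y, z in units of 40 mm (1.0 is 40 mm); "roll": the turn about the tool's x in units of 10 degrees (1.0 is 10 degrees). In form: [{"fingers": .., "tx": .., "ty": .., "tz": .., "roll": ..}, ...]. A call has exactly 8 rows; each row is the pose to reach, as a shift and turn from the pose commanded when the call began, along the tool's axes at that moment; what a row does not reach only later rows make up. A row lasts 1/8 s, in which the tool goes at most 62.5 mm and 10.7 degrees, less where a joint would pass 70% of its speed; a pose out of reach is approached as far as the arm can. A call with a gripper value outside its range is refused whole. The fingers move at their own pace and stop on an object; FORCE is the grip in N (left out, the last holds). Time passes only in rows, so rows that repeat a pose let the fingers close, or fill a call up. It gives the time, the measured TCP pose, the force and the opening at its end, in the units of the state.
- observe(): the state, without advancing time (a new reading comes with each control period).
- read_camera(name): name is "scene" or "side" or "wrist"; returns (picture, depth): 480x640x3 uint8, red, green, blue; 480x640 float32, m along the optical axis (not along the pixel's ray), 0 where there is no reading.
- get_calibration(name): a dict with "vertical_fov" (degrees; the focal length in pixels is half the picture's height over the tangent of half this angle, whatever the lens; pixels are square), "cx", "cy" (the principal point, pixels), "pose" (4x4, takes a point from camera to world coordinates); the wrist camera has in their place "T_tool_cam" (4x4, takes a point from camera to tool coordinates, whose origin is the TCP and whose axes are the tool frame's). Camera axes: x right, y down, z forward; pixel columns grow to the right and rows downward; lengths in m; the calibration is good to about 2 mm. A picture is of the moment at which its call begins: read the wrist's pose just before it. get_calibration takes no time and is no camera call.
- hand_in(): hands the job in, once; it reports no verdict.
The state is a dict: "time": time; "qpos": joint angles; "qvel": joint speeds; "joint_efforts": joint torques, N m; "tool_pos": TCP position; "tool_rot": TCP orientation; "contact_force": force on the tool from outside, world axes, zero at the start; "torque": the same for the moment, N m; "opening": finger opening in m.
Only numpy, scipy, OpenCV 4.12 (cv2) and the standard library are available. Lean on these libraries where they do the work, as an engineer would, in place of code of your own. Each camera call takes 0.05 s, during which the arm holds its last target. There are 200 camera calls.

## Task

Take the orange-and-white-faced mallet off its slanted wooden rest and put it away in the empty blue collar, which is clamped somewhere along its short rail, so look or feel for its bore: feed the handle foot-first down the slanted bore, past the sprung plunger that grips it, and press gently until the head sits fully home, flush on the collar's mouth. Let go of it there and leave the other things on the bench where they are.

Things in the scene. Friction and masses are not known exactly. Their poses are not given: they have to be found in the camera images.
- mallet_head (a point): centre of the mallet's block head: 40 mm tall along the handle, 34 mm thick along its own y (flat sides to grip; plastic ends 1 mm slimmer each side), 70 mm long along its own x, from -39 (orange end) to +31 mm (white end). Its z runs along the handle from foot to head: top of the head at +20, underside (shoulder) at -20 mm
- mallet_foot (a point): centre of the flat end of the round wooden handle, 120 mm from the head's centre along -z; same axes. The handle is 20 mm in diameter and 100 mm long below the head; its foot tapers to 14 mm over the last 6 mm
- mallet: the whole mallet, 140 mm long, about 0.17 kg (varies); origin at the foot, same axes. At the start it leans in the rest, z axis 32 deg from vertical, head up and towards the rest's -x, orange end down, resting on the board's upper end; lifted straight up by 110 mm (or drawn out along its own z) it clears the rest
- rest: fixed wooden rest, base 150 x 90 mm, origin on the table under the base's middle. A 50 mm wide board leans 32 deg from vertical, upper end towards the rest's -x (which starts roughly to the robot's left), 120 mm high; two cheeks 30 mm apart flank the handle and end 20 mm short of the head
- rest_seat (a point): where the centre of the mallet's head is while it hangs in the rest
- stand_mid (a point): middle of the cross rail of the blue collar, at the level of the collar's mouth. Its z is the bore's axis, pointing up out of the mouth, 26 deg from vertical, leaning to its stand's -x (which starts roughly to the robot's left). The collar is clamped anywhere along its y axis, the bore's axis 0 to 14 mm to either side of this point (x = 0); where is not measured: look or feel for it
- stand: fixed stand with the blue collar, base 150 x 90 mm, origin on the table straight under the rail's middle; post at its -x side. The collar is a blue tube, 52 mm outside, 23.4 mm bore, 30 mm deep, open at both ends; middle of its mouth plane 150 mm above the table, free space for the handle below. It is clamped firmly (60 N shifts it) on a 96 mm cross rail along the stand's y axis
- plunger (a joint): sprung steel ball in the blue collar's bore, 15 mm below the mouth, on the bore's upper (+x) side. 0 = out, 6.4 mm into the bore; grows to 7 mm as the handle pushes it. It presses 3 N + 0.3 N per mm, which holds the handle where it is left: the mallet's weight will not carry it home, pressing takes some 3 to 12 N along the bore. The handle ends up at the bore's -x side, 1.7 mm off centre
- stand2: fixed stand like the other, but grey and taken: a ball-pein hammer with dark handle and steel head is kept in its collar (fixed). Its top is about 185 mm above the table; origin on the table under its rail's middle
- bench_block: loose steel block 75 x 75 x 20 mm, origin under its centre
- solder_brick: loose terracotta brick 60 x 100 x 28 mm, origin under its centre
- flux_jar: loose amber jar 60 mm across, 75 mm tall, origin under its centre
- tin: loose tin 70 mm across, 50 mm tall, origin under its centre
- pliers: loose red-handled pliers lying flat, 145 mm long, origin near the pivot
- cutters: loose red-handled cutters lying flat, 145 mm long, origin near the pivot
There are look-alikes about, which are no part of the job. Several things look just like the rest: the one meant starts farthest to the robot's left.

How it is judged:
On the way, in this order (a step that is already met when the one before it is completed fails the run):
1. the mallet is lifted off its rest: head more than 60 mm from its seat, not touching the rest (distance between mallet_head and rest_seat above 0.06 m and contact force between mallet and rest below 0.05 N), for 0.2 s.
2. the handle's foot is in the blue collar, 10 to 90 mm below its mouth, head above (z of mallet_foot in the frame of stand_mid between -0.09 and -0.01 m and z of mallet_head in the frame of stand_mid above 0.02 m and angle between the z axis of mallet_head and the z axis of stand_mid, either way round below 0.25 rad and x of mallet_foot in the frame of stand_mid between -0.015 and 0.015 m and y of mallet_foot in the frame of stand_mid between -0.018 and 0.018 m), for 0.1 s.
At the end, for the whole second after the job is handed in: The mallet hangs at rest in the blue collar, released: handle down the bore, the head's underside within 3 mm of the collar's mouth, handle and bore parallel within 5 degrees (z of mallet_foot in the frame of stand_mid between -0.106 and -0.097 m and angle between the z axis of mallet_head and the z axis of stand_mid, either way round below 0.09 rad and x of mallet_foot in the frame of stand_mid between -0.009 and 0.009 m and y of mallet_foot in the frame of stand_mid between -0.018 and 0.018 m and z of mallet_head in the frame of stand_mid above 0 m and linear speed of mallet below 0.02 m/s and contact force between the fingers and mallet below 0.05 N); the robot touches nothing.
It fails at once if a loose bystander is pushed more than 30 mm (distance of any of bench_block, solder_brick, flux_jar, tin, pliers, cutters from where it was at the start of the episode above 0.03 m).
It fails at once if the mallet is forced against the collar or its stand with more than 100 N (contact force between mallet and stand above 100 N).
It also fails if it takes over 64 s, if anything falls off the work surface, if the arm or the gripper's body presses on something with over 40 N, if the wrist force passes 120 N, or if a joint passes its speed limit or range.

## Working session

There is one attempt and no reset: what is moved stays moved. The work goes in short steps, Python scripts to look and compute and a shell command to move; the robot and the scene stay as the last step left them, time stands still between calls to the robot, and variables do not carry over. Pictures are saved under pics/ and viewed, about 8 in all and at most 12, crops included, and the job is handed in when it is done.

```bash
mkdir -p pics; cat > h.py <<'E'
import numpy as np,cv2
from cell import *
from scipy.spatial.transform import Rotation as R
def T_tool():
    s=observe();T=np.eye(4);T[:3,:3]=R.from_euler('xyz',s['tool_rot']).as_matrix();T[:3,3]=s['tool_pos'];return T
def cam(name):
    c=get_calibration(name)
    P=c['pose'] if name!='wrist' else T_tool()@np.array(c['T_tool_cam'])
    im,d=read_camera(name)
    f=240/np.tan(np.radians(c['vertical_fov'])/2)
    v,u=np.mgrid[0:480,0:640]
    pc=np.stack([(u-c['cx'])/f*d,(v-c['cy'])/f*d,d],-1)
    P=np.array(P)
    W=pc@P[:3,:3].T+P[:3,3]; W[d==0]=np.nan
    return im,d,W,P,f,c
def save(n,im): cv2.imwrite('pics/'+n+'.png',im[:,:,::-1])
E
python3 - <<'E'
from h import *
print(observe(),tip_reach)
for n in('scene','side'):
    im,d,W,P,f,c=cam(n);save(n,im);np.savez('pics/'+n,im=im,W=W);print(n,c)
print(get_calibration('wrist'))
E
```

```text
{'time': 0.0, 'qpos': array([ 1.13900865e+00,  3.42719623e-01,  1.52497599e+00, -6.08893206e-05,
        1.27537704e+00, -1.46011337e-01]), 'qvel': array([-1.45540045e-03,  3.94364139e-06,  2.50770681e-03, -1.64861159e-03,
        1.57076345e-03, -8.82131279e-04]), 'joint_efforts': array([-1.28937638e-03, -4.31252611e+01, -2.44217134e+01,  7.16993446e-02,
        5.59837196e-02, -9.65028471e-05]), 'tool_pos': array([0.14785271, 0.50338842, 0.25106085]), 'tool_rot': array([-1.67748657,  1.56931518, -1.96324514]), 'contact_force': array([ 0.15382344, -0.11143603,  0.1756676 ]), 'torque': array([-6.10974381e-05, -9.52245835e-03,  1.66613371e-02]), 'opening': 0.09194559224961998} 0.025
scene {'vertical_fov': 51.408928071416796, 'cx': 319.8923908132149, 'cy': 231.4984188530664, 'pose': array([[ 0.29640651,  0.77793721, -0.55403689,  1.16440096],
       [ 0.95505409, -0.24377493,  0.16865784, -0.18862342],
       [-0.0038551 , -0.57912648, -0.81522859,  1.0313307 ],
       [ 0.        ,  0.        ,  0.        ,  1.        ]])}
side {'vertical_fov': 52.30584886205418, 'cx': 320.5352438662928, 'cy': 252.50997315992356, 'pose': array([[-0.9844212 , -0.14431966,  0.10043272,  0.45157267],
       [-0.17531591,  0.76218335, -0.62317002,  0.61967818],
       [ 0.01338754, -0.63106924, -0.77561098,  0.87886079],
       [ 0.        ,  0.        ,  0.        ,  1.        ]])}
{'vertical_fov': 71.90043684500004, 'cx': 318.37673189996286, 'cy': 236.97732293714978, 'T_tool_cam': array([[-2.61033129e-04, -2.84742248e-01,  9.58604081e-01,
        -1.32875368e-01],
       [ 9.99999600e-01, -8.94927827e-04,  6.47740091e-06,
         4.43398219e-04],
       [ 8.56037077e-04,  9.58603699e-01,  2.84742368e-01,
        -7.68064481e-02],
       [ 0.00000000e+00,  0.00000000e+00,  0.00000000e+00,
         1.00000000e+00]])}
```

View pics/scene.png

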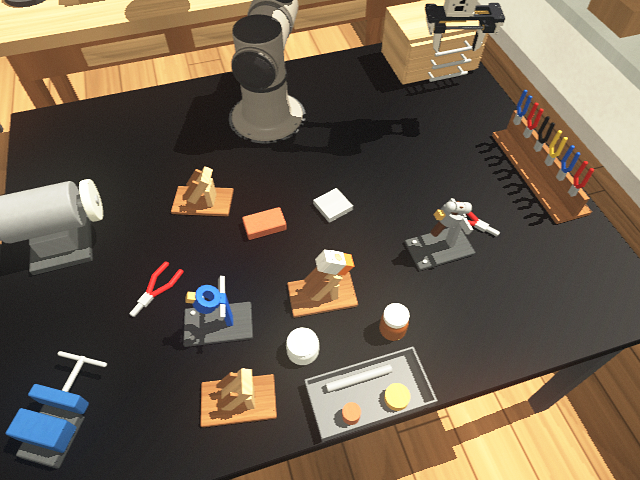

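View pics/side.png

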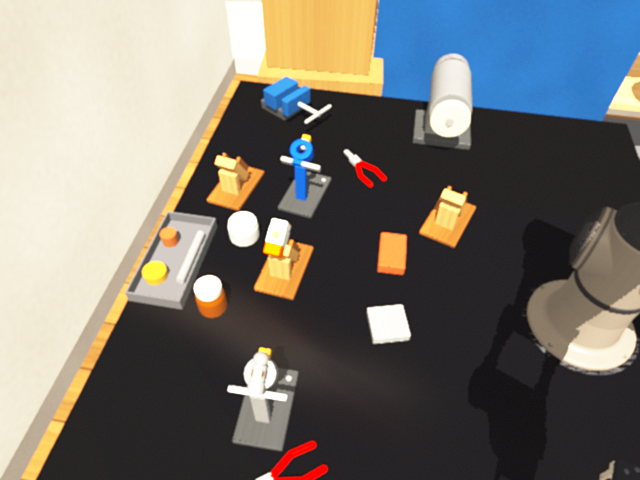

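Scene view: three rests at (202,200), (322,290) and (238,395). The one at (322,290), farthest in +y (right in this view), holds the white/orange mallet with its head at about (332,263), so it is the one meant. The blue collar is at (208,297) and its grey base at (218,325). The grey stand with the hammer is at (440,245).

```bash
python3 - <<'E'
from h import *
a=np.load('pics/scene.npz');b=np.load('pics/side.npz')
c1=cv2.resize(a['im'][200:360,170:370],(750,600),interpolation=cv2.INTER_CUBIC)
save('crop',c1)
for n,z,box in(('scene',a,(235,320,280,365)),('side',b,(210,300,250,320))):
    im=z['im'];W=z['W'];hsv=cv2.cvtColor(im,cv2.COLOR_RGB2HSV)
    r0,r1,c0,c1=box
    M=np.zeros(im.shape[:2],bool);M[r0:r1,c0:c1]=1
    H,S,V=cv2.split(hsv)
    for k,m in(('white',(S<60)&(V>120)),('orange',(S>180)&(H>8)&(H<25)&(V>150)),('high',W[:,:,2]>0.13)):
        m=m&M&(W[:,:,2]>0.08)
        p=W[m]; print(n,k,len(p),p.mean(0).round(4) if len(p) else '', np.percentile(p,[2,98],axis=0).round(3).tolist() if len(p) else '')
for n,z,box in(('scene',a,(270,350,170,260)),('side',b,(130,215,270,335))):
    im=z['im'];W=z['W'];H,S,V=cv2.split(cv2.cvtColor(im,cv2.COLOR_RGB2HSV))
    r0,r1,c0,c1=box
    M=np.zeros(im.shape[:2],bool);M[r0:r1,c0:c1]=1
    m=M&(H>100)&(H<125)&(S>150)&(W[:,:,2]>.11); p=W[m]
    print(n,'blue',len(p),p.mean(0).round(4),np.percentile(p,[2,98],axis=0).round(3).tolist())
    m=M&(S<60)&(V>140)&(W[:,:,2]>.1);p=W[m];
    print(n,'rail',len(p),p.mean(0).round(4),np.percentile(p,[2,98],axis=0).round(3).tolist())
    m=M&(abs(W[:,:,2]-.012)<.015)&(S<60)&(V>50);p=W[m]
    q=p[:,:2].astype(np.float32); r=cv2.minAreaRect(q);print(n,'base',r,cv2.boxPoints(r).round(3).tolist(),p[:,2].mean())
for n,z,box in(('scene',a,(265,320,280,365)),('side',b,(235,300,250,320))):
    im=z['im'];W=z['W'];H,S,V=cv2.split(cv2.cvtColor(im,cv2.COLOR_RGB2HSV))
    r0,r1,c0,c1=box
    M=np.zeros(im.shape[:2],bool);M[r0:r1,c0:c1]=1
    m=M&(H<22)&(S>100)&(V>80)&(W[:,:,2]<.03)
    q=W[m][:,:2].astype(np.float32);r=cv2.minAreaRect(q);print(n,'restbase',r,cv2.boxPoints(r).round(3).tolist(),W[m][:,2].mean())
E
```

```text
scene white 574 [ 0.6457 -0.0091  0.1501] [[0.624, -0.035, 0.112], [0.659, 0.022, 0.169]]
scene orange 67 [0.6576 0.0217 0.1231] [[0.655, 0.009, 0.106], [0.66, 0.035, 0.14]]
scene high 665 [ 0.645  -0.0029  0.1499] [[0.624, -0.035, 0.132], [0.659, 0.037, 0.168]]
side white 493 [0.6354 0.0031 0.1538] [[0.62, -0.021, 0.111], [0.656, 0.024, 0.17]]
side orange 92 [0.6315 0.0224 0.122 ] [[0.614, -0.025, 0.093], [0.659, 0.042, 0.141]]
side high 670 [0.6378 0.0114 0.1515] [[0.621, -0.02, 0.133], [0.657, 0.041, 0.17]]
scene blue 598 [ 0.6503 -0.2663  0.1423] [[0.625, -0.293, 0.122], [0.672, -0.237, 0.159]]
scene rail 151 [ 0.6484 -0.243   0.1296] [[0.6, -0.288, 0.118], [0.69, -0.23, 0.157]]
scene base ((0.5969563722610474, -0.268566370010376), (0.21228556334972382, 0.20170801877975464), 73.87214660644531) [[0.47099998593330383, -0.34299999475479126], [0.6639999747276306, -0.39899998903274536], [0.7229999899864197, -0.19499999284744263], [0.5299999713897705, -0.13899999856948853]] 0.007561697175898817
side blue 273 [ 0.6435 -0.2545  0.1369] [[0.62, -0.284, 0.111], [0.669, -0.232, 0.159]]
side
[... 334 characters left out ...]
.6909999847412109, -0.17399999499320984]] 0.010336013861601203
scene restbase ((0.6282122731208801, -0.015091612935066223), (0.1681745946407318, 0.11513610184192657), 83.31304931640625) [[0.5609999895095825, -0.09200000017881393], [0.6759999990463257, -0.10499999672174454], [0.6949999928474426, 0.06199999898672104], [0.5809999704360962, 0.07500000298023224]] 0.009807832012926608
side restbase ((0.6490781903266907, -0.03185722231864929), (0.16885602474212646, 0.11760124564170837), 83.96421813964844) [[0.5820000171661377, -0.10999999940395355], [0.6990000009536743, -0.12200000137090683], [0.7160000205039978, 0.04600000008940697], [0.5989999771118164, 0.057999998331069946]] 0.010566034437311312
```

View pics/crop.png

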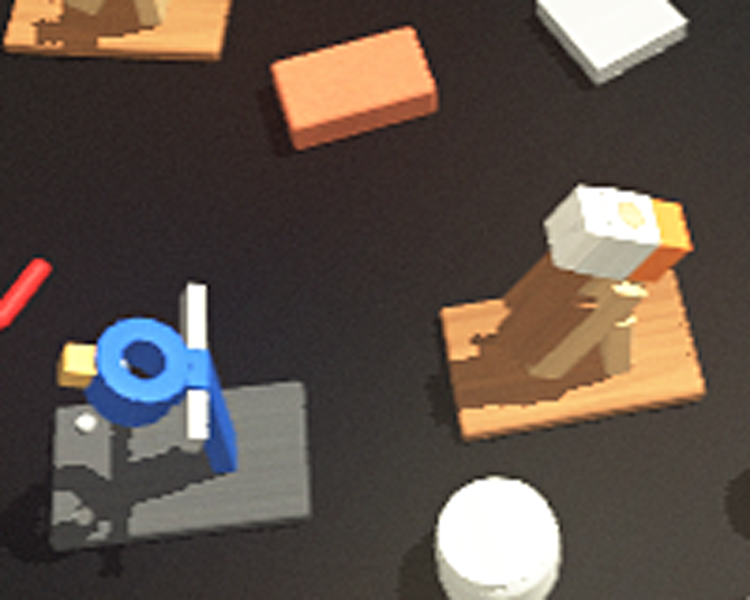

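Crop: the mallet head's top face is at crop (615,230), white end left and orange end right and down, sitting in the leftmost rest. The blue collar's bore is at crop (143,358), with the post on its +y side, as described.

```bash
python3 - <<'E'
from h import *
T=T_tool();print(T.round(3))
t=np.array([.64,.005,.31]);print('units',(T[:3,:3].T@(t-T[:3,3])/.04).round(2))
for g in((.993,-.118,0),(-.993,.118,0)):
    l=T[:3,:3].T@np.array(g);print('roll deg',np.degrees(np.arctan2(l[2],l[1])))
# base edges of rest & stand: top planes z
for n in('scene','side'):
    z=np.load('pics/%s.npz'%n);W=z['W'];m=(W[...,2]>.004)&(W[...,2]<.018)
    for nm,cx,cy in(('rest',.635,-.02),('stand',.645,-.27)):
        k=m&(abs(W[...,0]-cx)<.11)&(abs(W[...,1]-cy)<.11)
        nl,lab,st,ce=cv2.connectedComponentsWithStats(k.astype(np.uint8));i=1+st[1:,4].argmax()
        k2=cv2.morphologyEx((lab==i).astype(np.uint8),cv2.MORPH_OPEN,np.ones((3,3)))>0
        r=cv2.minAreaRect(W[k2][:,:2].astype(np.float32));print(n,nm,st[i,4],r,np.median(W[k2][:,2]))
E
```

```text
[[-0.001  0.282  0.959  0.148]
 [-0.001  0.959 -0.282  0.503]
 [-1.    -0.001 -0.     0.251]
 [ 0.     0.     0.     1.   ]]
units [-1.46 -8.49 15.32]
roll deg 80.40115601181401
roll deg -99.59884398818599
scene rest 1510 ((0.6384817361831665, -0.02584943175315857), (0.15135416388511658, 0.09114036709070206), 82.54782104492188) 0.010162432320192316
scene stand 2168 ((0.6397315263748169, -0.26956772804260254), (0.1502469778060913, 0.0909745842218399), 79.18668365478516) 0.010427424601215485
side rest 1344 ((0.6364395618438721, -0.02399030327796936), (0.15435782074928284, 0.0906989574432373), 84.07735443115234) 0.012015927579460906
side stand 1224 ((0.6382436156272888, -0.26564517617225647), (0.15290118753910065, 0.09085667133331299), 80.10037231445312) 0.012119370547795105
```

```bash
python3 -m crank '[{"fingers":0.6,"tx":-0.4,"ty":-0.6,"tz":1,"roll":0},{"fingers":0.6,"tx":-0.9,"ty":-1.2,"tz":2,"roll":0},{"fingers":0.6,"tx":-1.4,"ty":-1.8,"tz":3,"roll":0},{"fingers":0.6,"tx":-1.4,"ty":-2.4,"tz":4.2,"roll":0},{"fingers":0.6,"tx":-1.4,"ty":-3,"tz":5.4,"roll":0},{"fingers":0.6,"tx":-1.4,"ty":-3.6,"tz":6.6,"roll":0},{"fingers":0.6,"tx":-1.4,"ty":-4.2,"tz":7.6,"roll":0},{"fingers":0.6,"tx":-1.4,"ty":-4.2,"tz":7.6,"roll":0}]' 25
python3 -m crank '[{"fingers":0.6,"tx":0,"ty":-0.6,"tz":1,"roll":1},{"fingers":0.6,"tx":0,"ty":-1.2,"tz":2,"roll":2},{"fingers":0.6,"tx":0,"ty":-1.8,"tz":3,"roll":3},{"fingers":0.6,"tx":0,"ty":-2.4,"tz":4.2,"roll":4},{"fingers":0.6,"tx":0,"ty":-3,"tz":5.4,"roll":5},{"fingers":0.6,"tx":0,"ty":-3.6,"tz":6.6,"roll":6},{"fingers":0.6,"tx":0,"ty":-4.2,"tz":7.6,"roll":7},{"fingers":0.6,"tx":0,"ty":-4.2,"tz":7.6,"roll":8}]'
python3 - <<'E'
from h import *
T=T_tool();print(T.round(3))
im,d,W,P,f,c=cam('wrist');save('w1',im);np.savez('pics/w1',im=im,W=W)
# head points within z>.12
m=(W[...,2]>.105)&(abs(W[...,0]-.64)<.05)&(abs(W[...,1])<.07)
p=W[m];print(len(p),np.percentile(p,[1,50,99],axis=0).round(3))
# top plane: normals grouping
from scipy.spatial import cKDTree
t=cKDTree(p);_,ix=t.query(p,k=25)
q=p[ix]-p[ix].mean(1,keepdims=True);u,s,v=np.linalg.svd(q);n=v[:,2];n*=np.sign(n[:,2:3])
top=(n@np.array([.062,.526,.848])>.97)
wh=(n@np.array([.1,-.84,.53])>.97)
for nm,k in(('top',top),('white',wh)):
    a=p[k]
    if len(a)>20:
        print(nm,len(a),a.mean(0).round(4),n[k].mean(0).round(3),np.percentile(a,[1,99],axis=0).round(3).tolist(),cv2.minAreaRect(a[:,:2].astype(np.float32)))
E
```

```text
time: 1.1
tool_pos: [0.3939, 0.2547, 0.3072]
tool_rot: [-1.938, 1.57, -2.229]
contact_force: [-0.8, -0.3, 0.5]
opening: 0.0733
time: 2.1
tool_pos: [0.6378, 0.0084, 0.3058]
tool_rot: [-1.482, 1.569, 3.111]
contact_force: [-0.4, -0.9, 0.5]
opening: 0.0737
[[-0.002  0.993 -0.119  0.638]
 [ 0.    -0.119 -0.993  0.008]
 [-1.    -0.002  0.     0.306]
 [ 0.     0.     0.     1.   ]]
81173 [[ 0.591 -0.012  0.142]
 [ 0.638  0.035  0.382]
 [ 0.689  0.051  0.399]]
top 4607 [0.6407 0.0258 0.2812] [0.06  0.517 0.838] [[0.592, -0.013, 0.11], [0.688, 0.049, 0.398]] ((0.6395295262336731, 0.015348691493272781), (0.059945445507764816, 0.10504608601331711), 82.89653778076172)
white 2688 [0.6386 0.0289 0.3668] [ 0.039 -0.848  0.504] [[0.593, -0.033, 0.141], [0.689, 0.041, 0.4]] ((0.6382859945297241, 0.005446970462799072), (0.07972162961959839, 0.10368334501981735), 82.8386459350586)
```

View pics/w1.png

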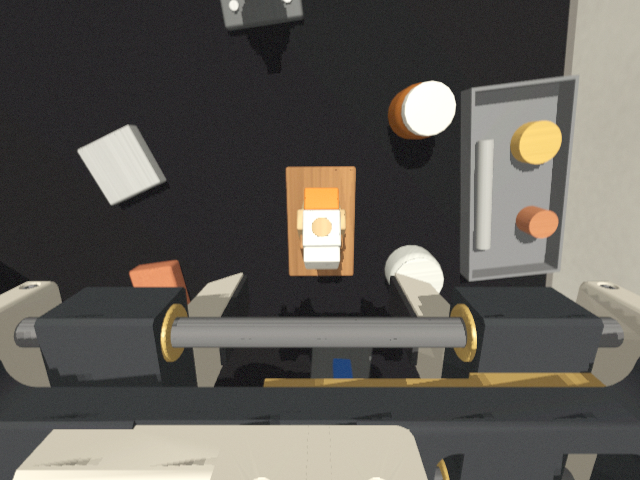

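Wrist view: head centred at about (322,228), orange end at the top, its long axis vertical in the picture, so the jaws are aligned. Now refine with the gripper's own pixels removed.

```bash
python3 - <<'E'
from h import *
z=np.load('pics/w1.npz');W=z['W'];T=T_tool()
m=(W[...,2]>.10)&(W[...,2]<.19)&(abs(W[...,0]-.64)<.05)&(abs(W[...,1])<.07);m[300:]=0
p=W[m]
from scipy.spatial import cKDTree
t=cKDTree(p);_,ix=t.query(p,k=30)
q=p[ix]-p[ix].mean(1,keepdims=True);u,s,v=np.linalg.svd(q);n=v[:,2];n*=np.sign(n[:,2:3])
for nm,g in(('top',[.062,.526,.848]),('white',[-.1,-.84,.53])):
    k=n@np.array(g)>.96;a=p[k];c=a.mean(0);nn=np.linalg.svd(a-c)[2][2];nn*=np.sign(nn[2])
    b=np.array([.117,.993,0]);l=np.array([.993,-.117,0])
    print(nm,len(a),c.round(4),nn.round(3),'lat',np.percentile(a@l,[1,99]).round(4),'along',np.percentile(a@b,[1,99]).round(4))
    if nm=='top': print('tilt',np.degrees(np.arccos(nn[2])),'headcentre~',(c-.02*nn).round(4))
print('tool lat',T[:3,3]@l,'along',T[:3,3]@b)
E
```

```text
top 2312 [0.6408 0.0136 0.1503] [-0.151  0.652  0.743] lat [0.6124 0.6572] along [0.0615 0.117 ]
tilt 42.00893258314921 headcentre~ [6.439e-01 5.000e-04 1.354e-01]
white 237 [ 0.6372 -0.0248  0.1521] [-0.007 -1.     0.021] lat [0.6152 0.6572] along [0.0404 0.0701]
tool lat 0.631464241033228 along 0.08425232565130064
```

```bash
python3 - <<'E'
from h import *
b=np.array([.117,.993,0]);l=np.array([.993,-.117,0])
for n in('scene','side','w1'):
    z=np.load('pics/%s.npz'%n);W=z['W'];H,S,V=cv2.split(cv2.cvtColor(z['im'],cv2.COLOR_RGB2HSV))
    m=(W[...,2]>.125)&(W[...,2]<.19)&(abs(W@l-.637)<.035)&(abs(W@b-.08)<.06)
    if n=='w1': m[300:]=0
    p=W[m]; A=p@b;L=p@l
    print(n,len(p),'zmax',np.percentile(p[:,2],[90,98]).round(4),'lat',np.percentile(L,[1,3,97,99]).round(4),'along',np.percentile(A,[1,99]).round(4))
    e=p[:,2]>np.percentile(p[:,2],93);print('  ridge along',np.median(A[e]).round(4),'lat',np.percentile(L[e],[3,97]).round(4),'z',np.median(p[e,2]).round(4))
    # height profile
    for a0 in np.arange(.03,.13,.01):
        k=abs(A-a0)<.005
        if k.sum()>8: print('   %.3f'%a0,k.sum(),np.percentile(p[k,2],90).round(4),end=';')
    print()
E
```

```text
scene 691 zmax [0.1646 0.1684] lat [0.6198 0.6211 0.6534 0.654 ] along [0.0381 0.1138]
  ridge along 0.0581 lat [0.6222 0.6512] z 0.1674
   0.040 63 0.1491;   0.050 108 0.1644;   0.060 113 0.1687;   0.070 97 0.1635;   0.080 94 0.158;   0.090 83 0.1524;   0.100 73 0.1453;   0.110 60 0.1388;
side 689 zmax [0.1665 0.1701] lat [0.6177 0.618  0.6497 0.6507] along [0.0495 0.1166]
  ridge along 0.0614 lat [0.6204 0.6486] z 0.1692
   0.050 15 0.1566;   0.060 81 0.1706;   0.070 109 0.167;   0.080 124 0.1623;   0.090 116 0.156;   0.100 113 0.1491;   0.110 104 0.1413;   0.120 24 0.1376;
w1 2953 zmax [0.1671 0.1697] lat [0.6187 0.6196 0.6503 0.6512] along [0.0422 0.117 ]
  ridge along 0.0611 lat [0.6208 0.6493] z 0.1693
   0.040 63 0.1464;   0.050 132 0.163;   0.060 334 0.1701;   0.070 469 0.1666;   0.080 487 0.1614;   0.090 476 0.1555;   0.100 452 0.149;   0.110 418 0.1416;   0.120 122 0.1361;
```

```bash
python3 -m crank '[{"fingers":0.6,"tx":0.6,"ty":0.1,"tz":0.11,"roll":0},{"fingers":0.6,"tx":1.2,"ty":0.1,"tz":0.11,"roll":0},{"fingers":0.6,"tx":1.8,"ty":0.1,"tz":0.11,"roll":0},{"fingers":0.6,"tx":2.4,"ty":0.1,"tz":0.11,"roll":0},{"fingers":0.6,"tx":3.0,"ty":0.1,"tz":0.11,"roll":0},{"fingers":0.6,"tx":3.5,"ty":0.1,"tz":0.11,"roll":0},{"fingers":0.6,"tx":3.87,"ty":0.1,"tz":0.11,"roll":0},{"fingers":0.6,"tx":3.87,"ty":0.1,"tz":0.11,"roll":0}]' 25
python3 -m crank '[{"fingers":-0.4,"tx":0,"ty":0,"tz":0,"roll":0},{"fingers":-0.4,"tx":0,"ty":0,"tz":0,"roll":0},{"fingers":-0.4,"tx":0,"ty":0,"tz":0,"roll":0},{"fingers":-0.4,"tx":0,"ty":0,"tz":0,"roll":0},{"fingers":-0.4,"tx":0,"ty":0,"tz":0,"roll":0},{"fingers":-0.4,"tx":0,"ty":0,"tz":0,"roll":0},{"fingers":-0.4,"tx":0,"ty":0,"tz":0,"roll":0},{"fingers":-0.4,"tx":0,"ty":0,"tz":0,"roll":0}]' 25
```

```text
time: 3.15
tool_pos: [0.6394, 0.006, 0.1519]
tool_rot: [-1.661, 1.568, 2.942]
contact_force: [0.5, 0.5, -0.7]
opening: 0.0733
time: 4.15
tool_pos: [0.6401, 0.0051, 0.1531]
tool_rot: [1.544, 1.571, -0.138]
contact_force: [-0.7, 0.0, 2.8]
opening: 0.0338
```

```bash
python3 -m crank '[{"fingers":-0.4,"tx":-0.4,"ty":0,"tz":0,"roll":0},{"fingers":-0.4,"tx":-0.9,"ty":0,"tz":0,"roll":0},{"fingers":-0.4,"tx":-1.5,"ty":0,"tz":0,"roll":0},{"fingers":-0.4,"tx":-2.1,"ty":0,"tz":0,"roll":0},{"fingers":-0.4,"tx":-2.8,"ty":0,"tz":0,"roll":0},{"fingers":-0.4,"tx":-3.5,"ty":0,"tz":0,"roll":0},{"fingers":-0.4,"tx":-4.2,"ty":0,"tz":0,"roll":0},{"fingers":-0.4,"tx":-4.2,"ty":0,"tz":0,"roll":0}]'
python3 - <<'E'
from h import *
T=T_tool();print(T.round(3))
for n in('scene','side'):
    im,d,W,P,f,c=cam(n);np.savez('pics/l_'+n,im=im,W=W);save('l_'+n,im)
    loc=(W-T[:3,3])@T[:3,:3]   # tool coords
    H,S,V=cv2.split(cv2.cvtColor(im,cv2.COLOR_RGB2HSV))
    m=(loc[...,0]>.035)&(loc[...,0]<.125)&(abs(loc[...,1])<.035)&(loc[...,2]>-.04)&(loc[...,2]<.12)
    p=loc[m];print(n,len(p))
    if len(p)>30:
        c0=np.median(p,0);p=p[np.linalg.norm(p-c0,axis=1)<.08];c0=p.mean(0);v=np.linalg.svd(p-c0)[2][0];v*=np.sign(v[0]);print(c0.round(4),v.round(3),'tilt',np.degrees(np.arctan2(v[2],v[0])),'lat',np.degrees(np.arctan2(v[1],v[0])),p.min(0).round(3),p.max(0).round(3))
s=[cv2.resize(cv2.imread('pics/l_%s.png'%n)[:400],(400,250)) for n in('scene','side')]
cv2.imwrite('pics/l.png',np.hstack([cv2.imread('pics/l_scene.png')[100:400,150:500],cv2.imread('pics/l_side.png')[50:350,180:480]]))
E
```

```text
time: 5.15
tool_pos: [0.6408, 0.0051, 0.3239]
tool_rot: [1.603, 1.565, -0.079]
contact_force: [0.6, 0.1, -1.6]
opening: 0.0336
[[ 0.006  0.994 -0.111  0.641]
 [-0.    -0.111 -0.994  0.005]
 [-1.     0.006 -0.     0.324]
 [ 0.     0.     0.     1.   ]]
scene 346
[0.0751 0.0062 0.0497] [ 0.847 -0.014  0.531] tilt 32.05477081475311 lat -0.9194186201709054 [ 0.037 -0.005  0.024] [0.116 0.013 0.076]
side 166
[ 0.0714 -0.0072  0.0198] [0.617 0.    0.787] tilt 51.870206196930994 lat 0.014037335476579843 [ 0.035 -0.017 -0.029] [0.117 0.013 0.072]
```

View pics/l.png

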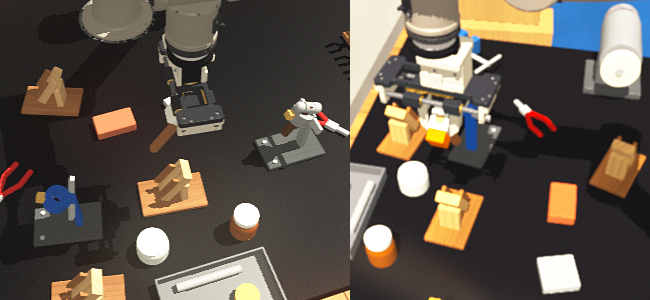

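The lift worked: the mallet hangs in the jaws at 32°, handle pointing towards −y, and the rest is empty. Now measure the collar mouth from the earlier pictures.

```bash
python3 - <<'E'
from h import *
from scipy.optimize import least_squares
th=np.radians(79.6);b=np.array([np.cos(th),np.sin(th),0]);l=np.array([np.sin(th),-np.cos(th),0])
w=b*np.sin(np.radians(26))+np.array([0,0,np.cos(np.radians(26))]);u=np.cross(l,w)  # stand x-ish
for n in('scene','side','l_scene'):
    z=np.load('pics/%s.npz'%n);W=z['W'];H,S,V=cv2.split(cv2.cvtColor(z['im'],cv2.COLOR_RGB2HSV))
    m=(H>98)&(H<128)&(S>110)&(W[...,2]>.11)&(W[...,2]<.18)&(abs(W@l-.67)<.08)&(abs(W@b+.15)<.06)
    p=W[m];h=p@w
    h0=np.percentile(h,90);hist,e=np.histogram(h,np.arange(.05,.12,.002));
    i=hist.argmax();hm=np.median(h[abs(h-e[i]-.001)<.003])
    k=abs(h-hm)<.0025;a=p[k];U=a@u;L=a@l
    print(n,len(p),'mode h',hm.round(4),'n',k.sum(),'U',np.percentile(U,[1,99]).round(4),'L',np.percentile(L,[1,99]).round(4))
    # outer circle via hull / enclosing; inner via fit
    pts=np.stack([U,L],1).astype(np.float32);print('  enclosing',cv2.minEnclosingCircle(pts))
    # image ellipse of hole: dark region enclosed by ring
    mk=np.zeros(m.shape,np.uint8);mk[m&(abs(W@w-hm)<.004)]=255
    cs,hi=cv2.findContours(mk,cv2.RETR_CCOMP,cv2.CHAIN_APPROX_NONE)
    c=get_calibration(n[-5:] if 'scene' in n else n);P=np.array(c['pose']);f=240/np.tan(np.radians(c['vertical_fov'])/2)
    for j,cc in enumerate(cs):
        if hi[0][j][3]>=0 and cv2.contourArea(cc)>15:
            M=cv2.moments(cc);px=(M['m10']/M['m00'],M['m01']/M['m00'])
            r=P[:3,:3]@np.array([(px[0]-c['cx'])/f,(px[1]-c['cy'])/f,1]);o=P[:3,3]
            q=o+r*(hm-o@w)/(r@w);print('  hole',np.round(px,1),cv2.contourArea(cc),'->',q.round(4),'b',(q@b).round(4),'l',(q@l).round(4))
o=np.array([.639,-.2676,.15]);print('nominal mid h',o@w,'U',o@u,'b',o@b,'l',o@l)
E
```

```text
scene 653 mode h 0.0695 n 353 U [0.1609 0.2182] L [0.6604 0.709 ]
  enclosing ((0.1887868344783783, 0.6841837167739868), 0.03128410875797272)
  hole [207.1 295.9] 101.0 -> [ 0.6474 -0.267   0.1483] b -0.1457 l 0.685
side 465 mode h 0.0724 n 227 U [0.1609 0.2155] L [0.6587 0.7069]
  enclosing ((0.18767376244068146, 0.683665931224823), 0.030890248715877533)
  hole [300.9 148.7] 86.0 -> [ 0.6453 -0.2633  0.1501] b -0.1425 l 0.6822
l_scene 660 mode h 0.0695 n 352 U [0.1608 0.2186] L [0.6605 0.7087]
  enclosing ((0.18962976336479187, 0.6866189241409302), 0.031249552965164185)
  hole [207.1 295.9] 97.0 -> [ 0.6475 -0.267   0.1484] b -0.1457 l 0.6851
nominal mid h 0.07000505975561448 U 0.19864416195880436 b -0.1478519917745542 l 0.6768090931188034
```

```bash
python3 -m crank '[{"fingers":-0.4,"tx":0,"ty":0.15,"tz":0.7,"roll":0.1},{"fingers":-0.4,"tx":0,"ty":0.35,"tz":1.6,"roll":0.2},{"fingers":-0.4,"tx":0,"ty":0.55,"tz":2.6,"roll":0.3},{"fingers":-0.4,"tx":0,"ty":0.8,"tz":3.6,"roll":0.37},{"fingers":-0.4,"tx":0.2,"ty":1.0,"tz":4.4,"roll":0.37},{"fingers":-0.4,"tx":0.5,"ty":1.05,"tz":4.74,"roll":0.37},{"fingers":-0.4,"tx":0.8,"ty":1.05,"tz":4.74,"roll":0.37},{"fingers":-0.4,"tx":0.8,"ty":1.05,"tz":4.74,"roll":0.37}]' 15
cat > chk.py <<'E'
from h import *
th=np.radians(79.6);b=np.array([np.cos(th),np.sin(th),0]);l=np.array([np.sin(th),-np.cos(th),0])
T=T_tool();t=T[:3,3];print(T.round(3));print('tcp b',(t@b).round(4),'l',(t@l).round(4),'z',t[2].round(4),observe()['contact_force'].round(1))
E
cat > look.py <<'E'
import sys
from chk import *
ims=[]
for n in('scene','side'):
    im,d,W,P,f,c=cam(n);np.savez('pics/%s_%s'%(sys.argv[1],n),im=im,W=W)
    g=P[:3,:3].T@(np.array([.646,-.26,.17])-P[:3,3]);u=int(c['cx']+f*g[0]/g[2]);v=int(c['cy']+f*g[1]/g[2])
    u=max(60,u);v=max(60,v);ims.append(cv2.resize(im[v-60:v+60,u-60:u+60],(400,400),interpolation=cv2.INTER_CUBIC));print(n,'crop origin',u-60,v-60)
save(sys.argv[1],np.hstack(ims))
E
python3 look.py p1
```

```text
time: 6.25
tool_pos: [0.6602, -0.1863, 0.287]
tool_rot: [-1.952, 1.567, 2.586]
contact_force: [0.3, 0.6, -1.5]
opening: 0.0342
[[-0.003  0.985 -0.174  0.66 ]
 [ 0.002 -0.174 -0.985 -0.186]
 [-1.    -0.004 -0.001  0.287]
 [ 0.     0.     0.     1.   ]]
tcp b -0.064 l 0.683 z 0.287 [ 0.3  0.6 -1.5]
scene crop origin 148 229
side crop origin 240 82
```

View pics/p1.png

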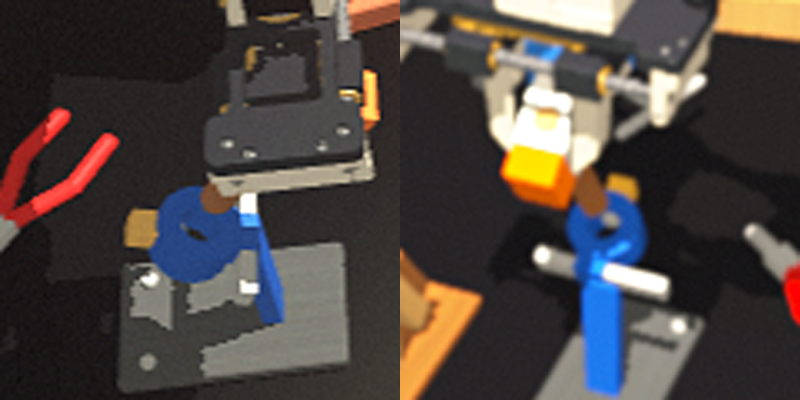

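```bash
python3 - <<'E'
from chk import *
R0=T[:3,:3]
def pr(n,p):
    c=get_calibration(n);P=np.array(c['pose']);f=240/np.tan(np.radians(c['vertical_fov'])/2)
    g=P[:3,:3].T@(p-P[:3,3]);return np.array([c['cx']+f*g[0]/g[2],c['cy']+f*g[1]/g[2]])
foot=t+R0@np.array([.1183,0,.0691]);print('foot',foot.round(4))
ax=R0@np.array([np.cos(np.radians(32)),0,np.sin(np.radians(32))])
for n,(ou,ov) in(('scene',(148,229)),('side',(240,82))):
    z=np.load('pics/p1_%s.npz'%n);W=z['W'];im=z['im']
    H,S,V=cv2.split(cv2.cvtColor(im,cv2.COLOR_RGB2HSV))
    d=(W-foot)@ax; per=np.linalg.norm((W-foot)-d[...,None]*ax,axis=-1)
    m=(d>-.07)&(d<.015)&(per<.025)&(H<20)&(S>90)
    vv,uu=np.nonzero(m);p=W[m];print(n,len(p),'d range',np.percentile(d[m],[2,98]).round(4))
    f0=pr(n,foot);f1=pr(n,foot-.05*ax);a=f1-f0;L=np.linalg.norm(a);a/=L;nn=np.array([-a[1],a[0]])
    q=np.stack([uu,vv],1)-f0;s=q@a;r=q@nn
    print('  pred foot px',f0.round(1),'axis',a.round(2),'px/mm',L/50,'s',np.percentile(s,[1,99]).round(1))
    for s0 in np.arange(2,L,4):
        k=abs(s-s0)<2
        if k.sum()>2:print('   ',s0,'r centre',((r[k].min()+r[k].max())/2).round(1),'w',(r[k].max()-r[k].min()).round(1))
    print('  nn per world b,l mm',[((pr(n,foot+.01*v)-f0)@nn/10).round(2) for v in(b,l,np.array([0,0,1.]))])
E
```

```text
[[ 0.     0.985 -0.173  0.661]
 [ 0.    -0.173 -0.985 -0.186]
 [-1.     0.    -0.     0.289]
 [ 0.     0.     0.     1.   ]]
tcp b -0.0641 l 0.6837 z 0.2891 [-0.3  0.3 -1.8]
foot [ 0.649  -0.2545  0.1708]
scene 60 d range [-0.0257 -0.0043]
  pred foot px [211.4 289.4] axis [ 0.63 -0.78] px/mm 0.31976698635607703 s [-2.4  5.8]
    2.0 r centre -0.3 w 10.0
    6.0 r centre -0.1 w 10.0
  nn per world b,l mm [np.float64(0.37), np.float64(0.28), np.float64(-0.23)]
side 93 d range [-0.0689 -0.012 ]
  pred foot px [298.4 143.7] axis [-0.5  -0.86] px/mm 0.195391893213068 s [-1.5 11.4]
    2.0 r centre 0.4 w 6.8
    6.0 r centre 0.2 w 8.6
  nn per world b,l mm [np.float64(-0.28), np.float64(-0.3), np.float64(0.17)]
```

```bash
python3 -m crank '[{"fingers":-0.4,"tx":0.12,"ty":0,"tz":0.06,"roll":0},{"fingers":-0.4,"tx":0.24,"ty":0,"tz":0.12,"roll":0},{"fingers":-0.4,"tx":0.36,"ty":0,"tz":0.18,"roll":0},{"fingers":-0.4,"tx":0.48,"ty":0,"tz":0.24,"roll":0},{"fingers":-0.4,"tx":0.6,"ty":0,"tz":0.3,"roll":0},{"fingers":-0.4,"tx":0.72,"ty":0,"tz":0.37,"roll":0},{"fingers":-0.4,"tx":0.72,"ty":0,"tz":0.37,"roll":0},{"fingers":-0.4,"tx":0.72,"ty":0,"tz":0.37,"roll":0}]' 15; python3 chk.py
```

```text
time: 7.35
tool_pos: [0.6581, -0.2024, 0.2599]
tool_rot: [-2.151, 1.57, 2.385]
contact_force: [-0.1, 1.2, -2.9]
opening: 0.034
[[-0.001  0.985 -0.175  0.658]
 [ 0.001 -0.175 -0.985 -0.202]
 [-1.    -0.001 -0.     0.26 ]
 [ 0.     0.     0.     1.   ]]
tcp b -0.0803 l 0.6838 z 0.2599 [-0.1  1.2 -2.9]
```

```bash
python3 -m crank '[{"fingers":-0.4,"tx":-0.03,"ty":0,"tz":0.06,"roll":0},{"fingers":-0.4,"tx":-0.06,"ty":0,"tz":0.12,"roll":0},{"fingers":-0.4,"tx":-0.09,"ty":0,"tz":0.18,"roll":0},{"fingers":-0.4,"tx":-0.12,"ty":0,"tz":0.24,"roll":0},{"fingers":-0.4,"tx":-0.15,"ty":0,"tz":0.3,"roll":0},{"fingers":-0.4,"tx":-0.15,"ty":0,"tz":0.33,"roll":0},{"fingers":-0.4,"tx":-0.15,"ty":0,"tz":0.33,"roll":0},{"fingers":-0.4,"tx":-0.15,"ty":0,"tz":0.33,"roll":0}]' 12; python3 chk.py
```

```text
time: 8.35
tool_pos: [0.656, -0.2156, 0.2662]
tool_rot: [1.086, 1.57, -0.661]
contact_force: [0.0, 1.7, -0.6]
opening: 0.0338
[[ 0.     0.985 -0.175  0.656]
 [-0.    -0.175 -0.985 -0.216]
 [-1.     0.     0.     0.266]
 [ 0.     0.     0.     1.   ]]
tcp b -0.0937 l 0.6841 z 0.2662 [ 0.   1.7 -0.6]
```

```bash
python3 look.py p2
```

```text
[[ 0.     0.985 -0.175  0.656]
 [-0.    -0.175 -0.985 -0.216]
 [-1.     0.     0.     0.266]
 [ 0.     0.     0.     1.   ]]
tcp b -0.0937 l 0.6841 z 0.2662 [ 0.   1.7 -0.6]
scene crop origin 148 229
side crop origin 240 82
```

View pics/p2.png

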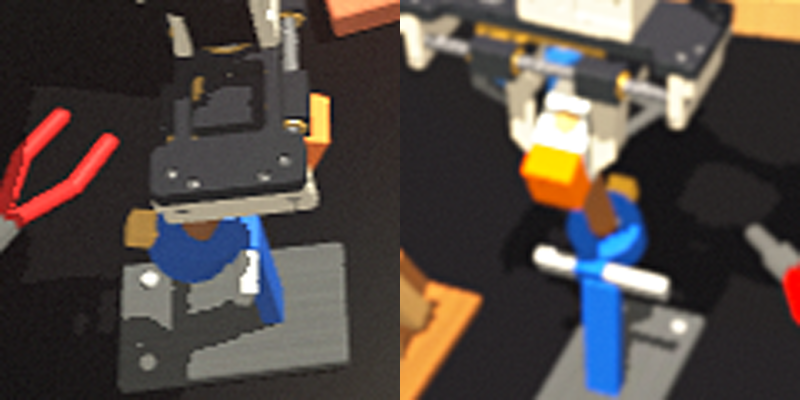

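Both views show the foot inside the bore: handle enters at (200,228) in the scene half and (603,225) in the side half. Now feed it in along the bore axis.

```bash
python3 -m crank '[{"fingers":-0.4,"tx":0.1,"ty":0,"tz":0.05,"roll":0},{"fingers":-0.4,"tx":0.2,"ty":0,"tz":0.1,"roll":0},{"fingers":-0.4,"tx":0.3,"ty":0,"tz":0.15,"roll":0},{"fingers":-0.4,"tx":0.4,"ty":0,"tz":0.2,"roll":0},{"fingers":-0.4,"tx":0.5,"ty":0,"tz":0.24,"roll":0},{"fingers":-0.4,"tx":0.6,"ty":0,"tz":0.29,"roll":0},{"fingers":-0.4,"tx":0.68,"ty":0,"tz":0.33,"roll":0},{"fingers":-0.4,"tx":0.68,"ty":0,"tz":0.33,"roll":0}]' 18; python3 chk.py|tail -1
```

```text
time: 9.45
tool_pos: [0.6534, -0.2289, 0.238]
tool_rot: [-1.383, 1.57, -3.13]
contact_force: [-0.4, 1.1, -4.9]
opening: 0.0338
tcp b -0.1072 l 0.684 z 0.238 [-0.4  1.1 -4.9]
```

```bash
python3 -m crank '[{"fingers":-0.4,"tx":0.1,"ty":0,"tz":0.05,"roll":0},{"fingers":-0.4,"tx":0.2,"ty":0,"tz":0.1,"roll":0},{"fingers":-0.4,"tx":0.3,"ty":0,"tz":0.15,"roll":0},{"fingers":-0.4,"tx":0.4,"ty":0,"tz":0.2,"roll":0},{"fingers":-0.4,"tx":0.45,"ty":0,"tz":0.22,"roll":0},{"fingers":-0.4,"tx":0.45,"ty":0,"tz":0.22,"roll":0},{"fingers":-0.4,"tx":0.45,"ty":0,"tz":0.22,"roll":0},{"fingers":-0.4,"tx":0.45,"ty":0,"tz":0.22,"roll":0}]' 18; python3 look.py p3
```

```text
time: 10.45
tool_pos: [0.6518, -0.2374, 0.2204]
tool_rot: [-1.405, 1.57, 3.131]
contact_force: [0.8, 1.5, -3.8]
opening: 0.0345
[[-0.001  0.985 -0.175  0.652]
 [ 0.    -0.175 -0.985 -0.237]
 [-1.    -0.001  0.     0.22 ]
 [ 0.     0.     0.     1.   ]]
tcp b -0.1159 l 0.684 z 0.2204 [ 0.8  1.5 -3.8]
scene crop origin 148 229
side crop origin 240 82
```

View pics/p3.png

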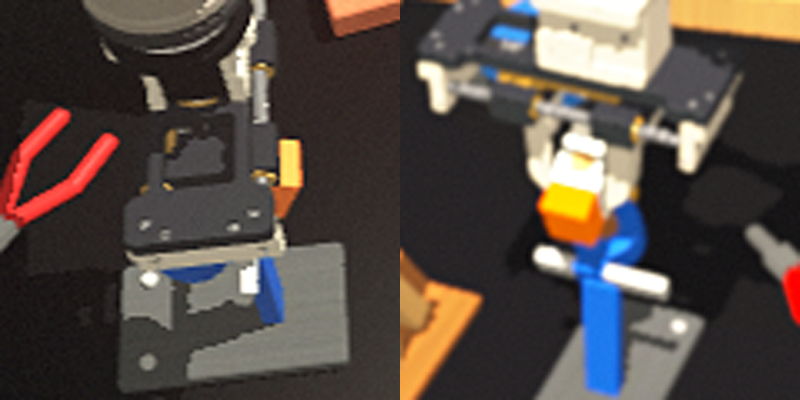

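The mallet is going down with low forces; about 36 mm to go. Continue to just short of home.

```bash
python3 -m crank '[{"fingers":-0.4,"tx":0.12,"ty":0,"tz":0.05,"roll":0},{"fingers":-0.4,"tx":0.24,"ty":0,"tz":0.1,"roll":0},{"fingers":-0.4,"tx":0.36,"ty":0,"tz":0.15,"roll":0},{"fingers":-0.4,"tx":0.48,"ty":0,"tz":0.2,"roll":0},{"fingers":-0.4,"tx":0.6,"ty":0,"tz":0.26,"roll":0},{"fingers":-0.4,"tx":0.7,"ty":0,"tz":0.3,"roll":0},{"fingers":-0.4,"tx":0.75,"ty":0,"tz":0.33,"roll":0},{"fingers":-0.4,"tx":0.75,"ty":0,"tz":0.33,"roll":0}]' 18; python3 chk.py | tail -1
python3 -m crank '[{"fingers":-0.4,"tx":0.03,"ty":0,"tz":0.01,"roll":0},{"fingers":-0.4,"tx":0.05,"ty":0,"tz":0.02,"roll":0},{"fingers":-0.4,"tx":0.07,"ty":0,"tz":0.03,"roll":0},{"fingers":-0.4,"tx":0.09,"ty":0,"tz":0.04,"roll":0},{"fingers":-0.4,"tx":0.11,"ty":0,"tz":0.05,"roll":0},{"fingers":-0.4,"tx":0.11,"ty":0,"tz":0.05,"roll":0},{"fingers":-0.4,"tx":0.11,"ty":0,"tz":0.05,"roll":0},{"fingers":-0.4,"tx":0.11,"ty":0,"tz":0.05,"roll":0}]'; python3 chk.py | tail -1
```

```text
time: 11.55
tool_pos: [0.6496, -0.2503, 0.19]
tool_rot: [-1.874, 1.57, 2.663]
contact_force: [1.7, 2.4, -3.8]
opening: 0.0342
tcp b -0.1289 l 0.6841 z 0.19 [ 1.7  2.4 -3.8]
time: 12.55
tool_pos: [0.6494, -0.2522, 0.1863]
tool_rot: [-3.087, 1.571, 1.45]
contact_force: [1.9, 3.9, -3.8]
opening: 0.0339
tcp b -0.1308 l 0.6843 z 0.1863 [ 1.9  3.9 -3.8]
```

```bash
python3 -m crank '[{"fingers":-0.4,"tx":0.02,"ty":0,"tz":-0.01,"roll":0},{"fingers":-0.4,"tx":0.04,"ty":0,"tz":-0.02,"roll":0},{"fingers":-0.4,"tx":0.06,"ty":0,"tz":-0.02,"roll":0},{"fingers":-0.4,"tx":0.08,"ty":0,"tz":-0.02,"roll":0},{"fingers":-0.4,"tx":0.1,"ty":0,"tz":-0.02,"roll":0},{"fingers":-0.4,"tx":0.1,"ty":0,"tz":-0.02,"roll":0},{"fingers":-0.4,"tx":0.1,"ty":0,"tz":-0.02,"roll":0},{"fingers":-0.4,"tx":0.1,"ty":0,"tz":-0.02,"roll":0}]'; python3 look.py p4; python3 - <<'E'
from h import *
im,d,W,P,f,c=cam('wrist');im2=im;np.savez('pics/w4',im=im,W=W)
a=cv2.imread('pics/p4.png');save('w4',im)
b=cv2.resize(cv2.imread('pics/w4.png')[:320],(400,200));cv2.imwrite('pics/p4c.png',np.vstack([a,np.hstack([b,cv2.resize(cv2.imread('pics/w4.png')[180:300,220:460],(400,200))])]))
E
```

```text
time: 13.55
tool_pos: [0.6493, -0.252, 0.1841]
tool_rot: [0.648, 1.569, -1.099]
contact_force: [-4.6, 2.5, 8.2]
opening: 0.0339
[[ 0.001  0.985 -0.175  0.649]
 [-0.002 -0.175 -0.985 -0.252]
 [-1.     0.001  0.001  0.184]
 [ 0.     0.     0.     1.   ]]
tcp b -0.1306 l 0.6841 z 0.1841 [-4.6  2.5  8.2]
scene crop origin 148 229
side crop origin 240 82
```

View pics/p4c.png

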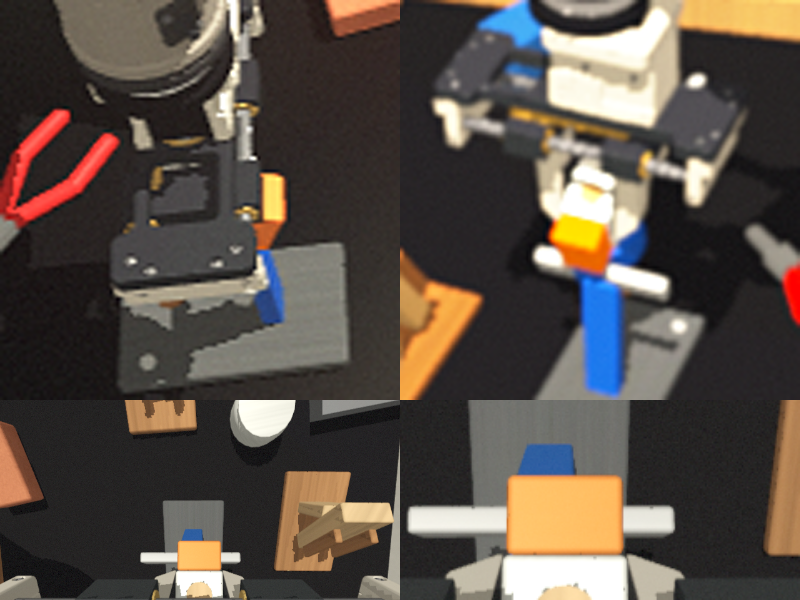

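The head is down at the collar, with its orange end over the rail, and the force has turned upward to 8 N. Press a little more to tell home from friction.

```bash
python3 -m crank '[{"fingers":-0.4,"tx":0.02,"ty":0,"tz":0.01,"roll":0},{"fingers":-0.4,"tx":0.04,"ty":0,"tz":0.01,"roll":0},{"fingers":-0.4,"tx":0.05,"ty":0,"tz":0.01,"roll":0},{"fingers":-0.4,"tx":0.05,"ty":0,"tz":0.01,"roll":0},{"fingers":-0.4,"tx":0.05,"ty":0,"tz":0.01,"roll":0},{"fingers":-0.4,"tx":0.05,"ty":0,"tz":0.01,"roll":0},{"fingers":-0.4,"tx":0.05,"ty":0,"tz":0.01,"roll":0},{"fingers":-0.4,"tx":0.05,"ty":0,"tz":0.01,"roll":0}]'; python3 chk.py|tail -1; python3 - <<'E'
from chk import *
im,d,W,P,f,c=cam('side')
w=b*np.sin(np.radians(26))+np.array([0,0,np.cos(np.radians(26))]);M=b*-.144+l*.6837+np.array([0,0,.15]);u=np.cross(l,w)
H,S,V=cv2.split(cv2.cvtColor(im,cv2.COLOR_RGB2HSV));m=(H>5)&(H<25)&(S>170)&(V>140)
q=W-M;x=q@u;h=q@w;y=q@l
k=m&(abs(x+.03)<.025)&(abs(y)<.03)&(h>-.02)&(h<.08)
print(k.sum(),'h',np.percentile(h[k],[2,50,98]).round(4),'x',np.percentile(x[k],[2,98]).round(4),'y',np.percentile(y[k],[2,98]).round(4))
t2=k&(h>np.percentile(h[k],60));A=np.c_[x[t2],y[t2],np.ones(t2.sum())];print('top slope',np.linalg.lstsq(A,h[t2],rcond=None)[0].round(3))
E
```

```text
time: 14.7
tool_pos: [0.6496, -0.2516, 0.1831]
tool_rot: [1.37, 1.569, -0.376]
contact_force: [-3.9, 5.3, 11.9]
opening: 0.034
tcp b -0.1302 l 0.6843 z 0.1831 [-3.9  5.3 11.9]
[[ 0.002  0.985 -0.175  0.65 ]
 [-0.001 -0.175 -0.985 -0.252]
 [-1.     0.002  0.     0.183]
 [ 0.     0.     0.     1.   ]]
tcp b -0.1302 l 0.6843 z 0.1831 [-3.9  5.3 11.9]
116 h [0.0084 0.0268 0.0416] x [-0.041  -0.0221] y [-0.0157  0.0154]
top slope [0.029 0.06  0.038]
```

```bash
python3 -m crank '[{"fingers":-0.4,"tx":0.0,"ty":0,"tz":0,"roll":0},{"fingers":-0.4,"tx":0.02,"ty":0,"tz":0.01,"roll":0},{"fingers":-0.4,"tx":0.04,"ty":0,"tz":0.02,"roll":0},{"fingers":-0.4,"tx":0.06,"ty":0,"tz":0.03,"roll":0},{"fingers":-0.4,"tx":0.08,"ty":0,"tz":0.03,"roll":0},{"fingers":-0.4,"tx":0.08,"ty":0,"tz":0.03,"roll":0},{"fingers":-0.4,"tx":0.08,"ty":0,"tz":0.03,"roll":0},{"fingers":-0.4,"tx":0.08,"ty":0,"tz":0.03,"roll":0}]' 35; python3 chk.py|tail -1
```

```text
time: 15.75
tool_pos: [0.6496, -0.2516, 0.1826]
tool_rot: [1.679, 1.567, -0.066]
contact_force: [-7.3, 12.2, 24.1]
opening: 0.0341
tcp b -0.1302 l 0.6844 z 0.1826 [-7.3 12.2 24.1]
```

The force rises steeply with almost no travel (24 N, 0.5 mm), so it is home. Release and withdraw straight up.

```bash
python3 -m crank '[{"fingers":0.4,"tx":0,"ty":0,"tz":0,"roll":0},{"fingers":0.4,"tx":0,"ty":0,"tz":0,"roll":0},{"fingers":0.4,"tx":0,"ty":0,"tz":0,"roll":0},{"fingers":0.4,"tx":0,"ty":0,"tz":0,"roll":0},{"fingers":0.4,"tx":0,"ty":0,"tz":0,"roll":0},{"fingers":0.4,"tx":-0.2,"ty":0,"tz":0,"roll":0},{"fingers":0.4,"tx":-0.6,"ty":0,"tz":0,"roll":0},{"fingers":0.4,"tx":-1,"ty":0,"tz":0,"roll":0}]'
python3 -m crank '[{"fingers":0.4,"tx":-0.8,"ty":0,"tz":-0.2,"roll":0},{"fingers":0.4,"tx":-1.6,"ty":0,"tz":-0.6,"roll":0},{"fingers":0.4,"tx":-2.4,"ty":0,"tz":-1,"roll":0},{"fingers":0.4,"tx":-2.8,"ty":0,"tz":-1.8,"roll":0},{"fingers":0.4,"tx":-2.8,"ty":0,"tz":-2.6,"roll":0},{"fingers":0.4,"tx":-2.8,"ty":0,"tz":-3.4,"roll":0},{"fingers":0.4,"tx":-2.8,"ty":0,"tz":-4,"roll":0},{"fingers":0.4,"tx":-2.8,"ty":0,"tz":-4,"roll":0}]'
python3 look.py p5; python3 - <<'E'
from chk import *
w=b*np.sin(np.radians(26))+np.array([0,0,np.cos(np.radians(26))]);M=b*-.144+l*.6837+np.array([0,0,.15]);u=np.cross(l,w)
for n in('scene','side'):
    W=np.load('pics/p5_%s.npz'%n)['W'];q=W-M;x=q@u;h=q@w;y=q@l
    k=(abs(x)<.025)&(abs(y)<.014)&(h>.03)&(h<.06)
    for _ in range(2):
        A=np.c_[x[k],y[k],np.ones(k.sum())];s=np.linalg.lstsq(A,h[k],rcond=None)[0];k=k&(abs(x*s[0]+y*s[1]+s[2]-h)<.003)
    k2=(abs(x)<.06)&(abs(y)<.03)&(h>.025)&(h<.06)
    print(n,k.sum(),'top plane slope x,y deg',np.degrees(s[:2]).round(1),'h0',s[2].round(4),'x',np.percentile(x[k2],[1,99]).round(3),'y',np.percentile(y[k2],[1,99]).round(3))
E
```

```text
time: 16.75
tool_pos: [0.6495, -0.253, 0.2192]
tool_rot: [1.326, 1.569, -0.421]
contact_force: [-0.4, -0.9, 0.5]
opening: 0.064
time: 17.75
tool_pos: [0.6775, -0.0938, 0.3301]
tool_rot: [1.644, 1.57, -0.1]
contact_force: [-1.5, -0.2, 0.2]
opening: 0.0641
[[ 0.001  0.985 -0.173  0.677]
 [-0.    -0.173 -0.985 -0.094]
 [-1.     0.001 -0.     0.33 ]
 [ 0.     0.     0.     1.   ]]
tcp b 0.0301 l 0.6833 z 0.3301 [-1.5 -0.2  0.2]
scene crop origin 148 229
side crop origin 240 82
[[ 0.     0.985 -0.175  0.677]
 [-0.001 -0.175 -0.985 -0.096]
 [-1.     0.     0.001  0.33 ]
 [ 0.     0.     0.     1.   ]]
tcp b 0.0278 l 0.6834 z 0.3296 [ 0.4 -0.3  0.1]
scene 290 top plane slope x,y deg [-0.5  0.6] h0 0.0384 x [-0.04   0.029] y [-0.015  0.019]
side 216 top plane slope x,y deg [-1.5 -0. ] h0 0.0403 x [-0.042  0.027] y [-0.017  0.017]
```

View pics/p5.png

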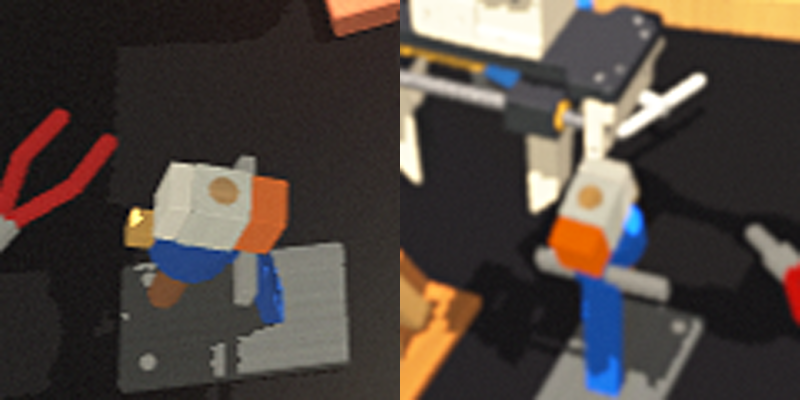

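The head sits flush on the collar: its top is at 38.4 and 40.3 mm in the two views (40 expected), the tilt error is at most 1.5°, and the handle shows below the bore. The robot is clear, so I'm handing in.

```bash
python3 -c "
from cell import *
print(hand_in(),observe()['time'])"
```

```text
the job is handed in; nothing more can be done
the job is handed in; nothing more can be done
```

The mallet is in the blue collar, released, with its head flush on the mouth. I handed the job in shortly after 17.75 s on the robot's clock; no verdict was reported.

I took it off the leftmost rest and fed the foot into the bore. With the foot in the bore, I turned the mallet from 32° to the bore's 26° in a light grip. I then slid it down past the plunger and pressed until the force rose steeply, to 24 N upward with almost no travel.

**Last checks:**
- **Depth:** the head's top stood 38.4 mm above the mouth in the scene view and 40.3 mm in the side view, where 40 mm is fully home. The two views differ by about 2 mm, which is within the calibration.
- **Angle:** the head's top was parallel to the mouth within 1.5°.
- **Clearance:** the gripper was open and well clear of the mallet, with only sensor noise on the wrist force.

**Not checked or odd:**
- I did not measure the loose items again. The path stayed above them, and the pictures showed nothing disturbed.
- While the handle slid in, the wrist force read slightly downward (about −4 N), where I expected it to push up. It turned upward once the head met the mouth.

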